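# Fit the recessed grinding wheel on the spindle

## Task

Lift the thick, recessed grinding wheel off its peg on the rack, carry it clear in the gripper, then lay it down flat on the cork pad and let go. Take it up again by its round edge and fit it over the grinder's upright spindle, recessed face up, fully down on the flange, and let go. Do not drop the wheel, and leave the thin wheel and the other things on the bench where they are.

Things in the scene. Friction and masses are not known exactly. Their poses are not given: they have to be found in the camera images.
- wheel: thick grey abrasive wheel, 64 mm across, 18 mm thick, with a through bore 24 mm across and, in one face, a round recess 42 mm across and 5 mm deep; about 130 g. Origin: centre of the wheel. Its x axis is the wheel's axis, +x out of the recessed face. At the start it hangs upright on a peg of the rack, the bore's top resting on the peg, recessed face towards the rack's cross bar
- thin_wheel: flat thin grey abrasive wheel, 84 mm across, 8 mm thick, bore 24 mm, no recess; hangs on the other peg of the rack. Origin: its centre, x axis: its axis. Not to be disturbed
- rack: fixed rack, base 110 x 270 x 14 mm; cross bar 16 x 16 mm along its y axis at x = 0, top 165 mm above the bench. Two level pegs 8 mm thick at y = -65 and +65 mm run from the bar to -x, upper side at 165 mm; their ends (x -86 to -99 mm) turn up, tops at 172 mm. Hung wheels' centres: 153 mm up, 40 to 50 mm in front (-x) of the bar's middle. Origin: on the bench below the bar's middle
- pad: fixed cork pad 200 x 160 mm, 4 mm thick, flat on the bench. Origin: centre of its underside; x along its 200 mm side
- grinder: fixed vertical-spindle tool grinder: body 130 x 130 x 36 mm, a disc 90 mm across up to 44 mm, a steel flange 48 mm across with its top at 55 mm, and a steel spindle 21 mm across that stands 30 mm above the flange, with a 3 mm chamfer at its top. Origin: centre of its underside, on the spindle's axis
- spindle_seat (a point): centre of the flange's top face, on the spindle's axis, 55 mm above the bench; a seated wheel's centre is 9 mm above it; z up
- brush: loose bench brush, lying; not to be disturbed
- oil_bottle: small oil bottle 44 mm across, 110 mm high, standing; origin: centre of its underside; not to be disturbed
- spindle_nut: loose steel hex nut, about 36 mm across, 14 mm thick, on the bench; origin: centre of its underside; not to be disturbed
Things that resemble listed ones, but are neither listed nor needed, are in the scene too. Of the things like the wheel, leave any that is green or orange; of the rest the larger one is meant.

How it is judged (in metres and radians):
On the way, in this order (a step that is already met when the one before it is completed fails the run):
1. the wheel is held in the gripper, clear of its peg (its centre at least 140 mm in front of the rack's cross bar and above 100 mm) (x of wheel in the frame of rack below -0.14 m and height (world z) of wheel above 0.1 m and contact force between the fingers and wheel above 1 N), for 0.1 s.
2. the wheel lies flat on the cork pad, its centre over the pad, and the gripper does not touch it (height (world z) of wheel below 0.016 m and linear speed of wheel below 0.03 m/s and contact force between the fingers and wheel below 0.2 N and x of wheel in the frame of pad between -0.1 and 0.1 m and y of wheel in the frame of pad between -0.08 and 0.08 m), for 0.3 s.
At the end, for the whole second after the job is handed in: the thick wheel is on the grinder's spindle, recessed face up, its axis within 4 mm of the spindle's and within 0.08 rad of vertical, its underside within 2.5 mm of the flange, at rest and released (horizontal distance between wheel and spindle_seat below 0.004 m and z of wheel in the frame of spindle_seat between 0.006 and 0.0115 m and angle between wheel's own x axis and vertical below 0.08 rad and linear speed of wheel below 0.02 m/s and contact force between the fingers and wheel below 0.2 N); the robot touches nothing.
It fails at once if the thin wheel was shifted by over 30 mm (distance of thin_wheel from where it was at the start of the episode above 0.03 m).
It fails at once if the brush, the oil bottle or the spindle nut was shifted by over 30 mm (distance of any of brush, oil_bottle, spindle_nut from where it was at the start of the episode above 0.03 m).
It fails at once if the thick wheel was dropped or thrown (faster than 0.9 m/s while not held, a fall of about 4 cm) (linear speed of wheel above 0.9 m/s and contact force between the fingers and wheel below 0.1 N).
It also fails if it takes over 58 s, if anything falls off the work surface, if the arm or the gripper's body presses on something with over 40 N, if the wrist force passes 120 N, or if a joint passes its speed limit or range.

## Robot

A 6-joint arm with a two-finger parallel gripper is mounted at the origin on the work surface. World frame = base frame: x ahead of the robot, y to its left, z up, the work surface at z = 0. Lengths are in m, angles in degrees, forces in N, time in s.
With the tool pointing down it reaches from about 0.3 to 0.75 m from the base axis. Payload 8.5 kg.
Tool frame: the origin (TCP) lies at the very end of the fingers, on their centre line; the grasp point (between the pads) lies 19 mm behind it; z points along the fingers, y is the line along which they close (so a half turn about z gives the same grasp; the last joint's range is limited). The gripper opens to 85 mm and grips with 20 to 120 N. Pads are 22 mm wide; open, the fingers measure 114 mm over their backs; the gripper's body (76 mm by 85 mm) begins 54 mm behind the grasp point. The pads swing forward as they close: fully open they stand 13 mm farther back than shut.
Start: joints at [-89.456, 21.807, 74.336, -0, 83.858, -12.336], TCP at [0.123, -0.536, 0.211] pointing down, gripper open.
Joint ranges: [-178.18, 178.18], [-50.72, 133.34], [12.68, 142.11], [-81.47, 261.47], [9.98, 163.14], [-165.26, 165.26]. Speed limits (degrees/s): [136.94, 136.94, 180, 180, 180, 180].

## Interface

Orientations are given as a 3x3 rotation matrix whose columns are the frame's x, y, z axes.
In Python, from rig import env, imaging gives the robot as it stands. The module is installed in compiled form; this text tells all that it offers.
- The arm moves only by the tool arm_command, never from a script. Its arguments are lists of equal length, an entry for each row: "turn": the turn, a rotation vector about the tool's x, y, z in units of 5 degrees (1.0 is 5 degrees), a list of three; "xyz": the shift along the tool's x, y, z in units of 50 mm (1.0 is 50 mm), a list of three; "claw": the finger opening in mm, from 0 to 85.4. A call has 1 to 12 rows; each row shifts and turns the commanded pose from where the row before left it, along the tool's axes as they then stand; what a row does not reach is not made up. A row lasts 1/10 s, in which the tool goes at most 50 mm and 8.59 degrees, less where a joint would pass 70% of its speed; a pose out of reach is approached as far as the arm can. A call is refused whole if a number of a shift passes 1 or a number of a turn 1, either way. A call with a gripper value outside its range is refused whole. The fingers move at their own pace and stop on an object; "squeeze" is the grip in N (left out, the last holds). Time passes only in rows, so rows that do not move let the fingers close. It gives the time, the measured TCP pose, the force, the opening and the grip force at its end, in the units of the state.
- env.observe(): the state, without advancing time (a new reading comes with each control period).
- imaging.get_image(name): name is "scene" or "top" or "wrist"; returns (picture, depth): 420x560x3 uint8, blue, green, red; 420x560 float32, m along the optical axis (not along the pixel's ray), 0 where there is no reading.
- imaging.camera_info(name): a dict with "camera_matrix" (3x3 intrinsics, pixels), "rvec" (rotation vector, rad) and "tvec" (3), from world to camera coordinates, as OpenCV has them. Camera axes: x right, y down, z forward; pixel columns grow to the right and rows downward; lengths in m; the calibration is good to about 2 mm. A picture is of the moment at which its call begins: read the wrist's pose just before it. camera_info takes no time and is no camera call; for the wrist camera it gives the pose at the moment of the call.
- env.close_job(): hands the job in; it is judged then, once.
The state is a dict: "time_s": time; "q": joint angles; "qvel": joint speeds; "joint_efforts": joint torques, N m; "position": TCP position; "tool_rot": TCP orientation; "ft_force": force on the tool from outside, world axes, zero at the start; "wrist_torque": the same for the moment, N m; "grip_width": finger opening in m; "gripper_force": force on a finger pad.
Only numpy, scipy, OpenCV 4.12 (cv2) and the standard library are available. Lean on these libraries where they do the work, as an engineer would, in place of code of your own. Each camera call takes 0.05 s, during which the arm holds its last target. There are 200 camera calls.

## Working session

There is one attempt and no reset: what is moved stays moved. The work goes in short steps, Python scripts to look and compute and a tool call to move; the robot and the scene stay as the last step left them, time stands still between calls to the robot, and variables do not carry over. Pictures are saved under pics/ and viewed, at most 10 in all, crops included, and the job is handed in when it is done.

Besides the shell and the picture viewer there is one more tool, called after "Emit:" in YAML: its name, and indented under it one key for each argument. arm_command: Moves the arm, as the interface text tells. Its arguments: {"type":"object","properties":{"turn":{"type":"array"},"xyz":{"type":"array"},"claw":{"type":"array"},"squeeze":{"type":"number"}},"required":["turn","xyz","claw"]}

```bash
mkdir -p pics; cat > h.py <<'E'
import numpy as np, cv2
from rig import env, imaging
def cam(n):
    c=imaging.camera_info(n); R=cv2.Rodrigues(np.array(c["rvec"],float))[0]
    return np.array(c["camera_matrix"],float),R,np.array(c["tvec"],float).ravel()
def shot(n):
    k=cam(n); im,d=imaging.get_image(n); return im,d,k
def cloud(d,k):
    K,R,t=k; v,u=np.mgrid[:d.shape[0],:d.shape[1]]
    p=np.stack([(u-K[0,2])/K[0,0]*d,(v-K[1,2])/K[1,1]*d,d],-1)
    w=(p-t)@R; w[d==0]=np.nan; return w
def ray(uv,z,k):
    K,R,t=k; o=-R.T@t; r=R.T@np.linalg.inv(K)@np.array([uv[0],uv[1],1.]); return o+r*(z-o[2])/r[2]
def st():
    s=env.observe(); print("t",round(s["time_s"],2),"p",np.round(s["position"],4),"w",round(s["grip_width"],4),"F",np.round(s["ft_force"],1),"g",np.round(s["gripper_force"],1)); print(np.round(s["tool_rot"],3)); return s
E
python3 - <<'E'
from h import *
st()
for n in("scene","top"):
    im,d,k=shot(n); cv2.imwrite(f"pics/{n}.png",im); np.savez(f"{n}.npz",im=im,d=d,K=k[0],R=k[1],t=k[2])
    print(n,-k[1].T@k[2])
E
```

```text
t 0.0 p [ 0.1226 -0.5358  0.2106] w 0.0856 F [-0.1  0.  -1. ] g 0.0
[[ 0.975  0.223  0.   ]
 [ 0.223 -0.975  0.001]
 [ 0.    -0.001 -1.   ]]
scene [ 1.05065292 -0.71793605  0.70886771]
top [0.43830106 0.01185013 1.45937946]
```

View pics/scene.png

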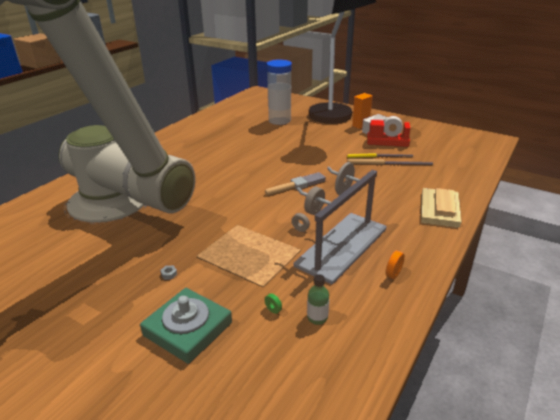

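View pics/top.png

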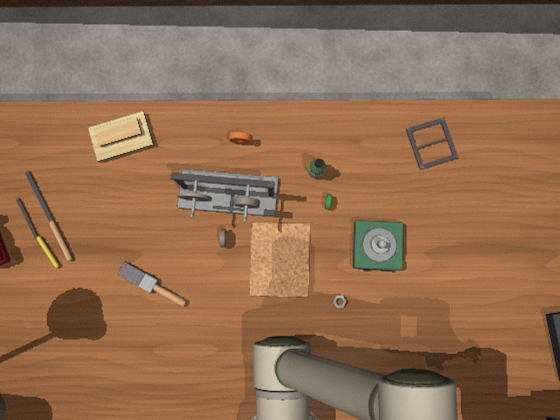

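In the scene view the rack holds a large wheel at (345,178) and a smaller one at (316,200). A third grey wheel stands on the bench at (300,222), with an orange one at (396,265) and a green one at (273,303). In the top view the rack wheels are at (193,195) and (245,201), the grey standing one at (223,238), the pad at (280,260), the grinder at (379,245) and the nut at (340,301). Next I'll measure positions and make one crop of the candidates.

```bash
python3 - <<'E'
from h import *
T=np.load("top.npz");k=(T["K"],T["R"],T["t"]);im=T["im"];w=cloud(T["d"],k);hsv=cv2.cvtColor(im,cv2.COLOR_BGR2HSV)
z=w[...,2]
def sub(m,u0,u1,v0,v1):
    o=np.zeros(m.shape,bool);o[v0:v1,u0:u1]=m[v0:v1,u0:u1];return o
# rack bar
m=sub((z>.155)&(z<.18),165,290,160,225); P=w[m]; print("rack>155",len(P),P.min(0),P.max(0))
for lo,hi in((.155,.18),(.08,.2)):
    m=sub((z>lo)&(z<hi),165,290,160,225);n,l,s,c=cv2.connectedComponentsWithStats(m.astype(np.uint8))
    for i in range(1,n):
        if s[i,4]>8:
            q=w[l==i];print(lo,s[i],q.mean(0).round(3),q.min(0).round(3),q.max(0).round(3))
# base
m=sub((z>.008)&(z<.022),165,290,160,225);q=w[m][:,:2].astype(np.float32);print("base",cv2.minAreaRect(q))
# pad
m=sub((z>.001)&(z<.008)&(hsv[...,1]<150),240,320,218,302);q=w[m][:,:2].astype(np.float32);print("pad",len(q),cv2.minAreaRect(q),np.median(z[m]))
# grinder
m=sub((z>.028)&(z<.1),345,412,212,280);q=w[m][:,:2].astype(np.float32);print("gr",cv2.minAreaRect(q))
for lo,hi in((.040,.048),(.05,.06),(.075,.1)):
    m=sub((z>lo)&(z<hi),345,412,212,280);q=w[m];print(lo,len(q),cv2.minEnclosingCircle(q[:,:2].astype(np.float32)) if len(q) else 0,np.median(q,0))
# small grey
m=sub((z>.01),210,236,222,254);q=w[m];print("grey small",q.mean(0),q.min(0),q.max(0))
a=cv2.resize(im[150:260,165:300],None,fx=4,fy=4,interpolation=cv2.INTER_CUBIC)[:, :540]
S=np.load("scene.npz");b=cv2.resize(S["im"][150:270,270:390],None,fx=3.6,fy=3.6,interpolation=cv2.INTER_CUBIC)
c=np.zeros((440,800,3),np.uint8);aa=cv2.resize(a,(400,326));c[:326,:400]=aa;bb=cv2.resize(b,(400,400));c[:400,400:]=bb
cv2.imwrite("pics/crop.png",c)
k=(S["K"],S["R"],S["t"]);w=cloud(S["d"],k)
for n,(u,v) in dict(a=(345,178),b=(316,200),c=(300,222)).items(): print(n,w[v-2:v+3,u-8:u+9].reshape(-1,3)[::8].round(3).tolist())
E
```

```text
rack>155 1086 [0.58083649 0.01885287 0.15517138] [0.70281852 0.27631403 0.17995544]
0.155 [170 173 105  26 793] [0.681 0.147 0.164] [0.637 0.019 0.155] [0.703 0.276 0.178]
0.155 [178 193  34  25 130] [0.629 0.214 0.167] [0.592 0.175 0.156] [0.65  0.256 0.18 ]
0.155 [234 197  26  25 160] [0.618 0.087 0.17 ] [0.581 0.056 0.157] [0.64  0.118 0.18 ]
0.08 [ 170  173  105   49 1460] [0.66  0.148 0.164] [0.581 0.019 0.081] [0.703 0.276 0.199]
base ((0.6764853596687317, 0.14560554921627045), (0.17268270254135132, 0.33369478583335876), 0.5775924921035767)
pad 3991 ((0.49512770771980286, 0.004711411893367767), (0.22662954032421112, 0.21779778599739075), 0.003712910460308194) 0.0038921479523639814
gr ((0.53026282787323, -0.2608797550201416), (0.13085255026817322, 0.1332540214061737), 87.53414916992188)
0.04 628 ((0.5312913656234741, -0.26249954104423523), 0.08238483220338821) [ 0.5282796  -0.25834729  0.04318027]
0.05 204 ((0.533038854598999, -0.25977516174316406), 0.04232868552207947) [ 0.52872788 -0.25714962  0.05470908]
0.075 54 ((0.5314520001411438, -0.2611543536186218), 0.01046877447515726
[... 220 characters left out ...]
0.146], [0.647, 0.206, 0.165], [0.666, 0.212, 0.167], [0.645, 0.205, 0.162], [0.663, 0.213, 0.163], [0.645, 0.199, 0.162], [0.649, 0.24, 0.144], [0.645, 0.194, 0.162], [0.649, 0.235, 0.143]]
b [[0.627, 0.063, 0.173], [0.636, 0.083, 0.165], [0.641, 0.114, 0.151], [0.633, 0.085, 0.161], [0.652, 0.087, 0.165], [0.624, 0.098, 0.148], [0.652, 0.081, 0.166], [0.636, 0.069, 0.164], [0.649, 0.083, 0.161], [0.636, 0.065, 0.164], [0.634, 0.108, 0.141]]
c [[0.531, 0.154, 0.028], [0.531, 0.197, 0.003], [0.573, 0.165, 0.036], [0.53, 0.193, 0.002], [0.573, 0.159, 0.037], [0.543, 0.165, 0.02], [0.573, 0.155, 0.036], [0.545, 0.157, 0.022], [0.572, 0.151, 0.035], [0.541, 0.158, 0.017], [0.569, 0.151, 0.031]]
```

View pics/crop.png

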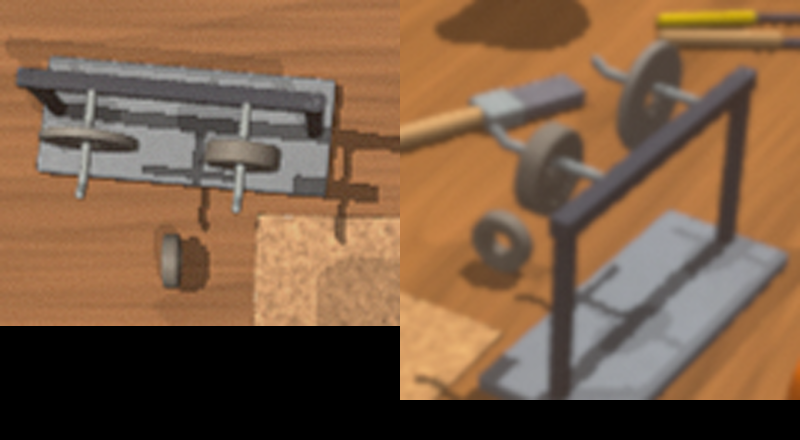

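The crop shows the thick 64 mm wheel hanging on the right-hand peg at top (245,201), which is scene (316,200). The thin 84 mm wheel is at (193,195). The grey ring standing on the bench at (223,238) is the smaller lookalike, and the orange (240,137) and green (328,201) ones are excluded. The target is therefore the wheel at (245,201). Next: the bar line, wheel slice and pad centre.

```bash
python3 - <<'E'
from h import *
T=np.load("top.npz");k=(T["K"],T["R"],T["t"]);w=cloud(T["d"],k);z=w[...,2]
P=w[160:225,165:290].reshape(-1,3)
b=P[(P[:,0]>.668)&(P[:,2]>.158)&(P[:,2]<.172)]
f=cv2.fitLine(b[:,:2].astype(np.float32),cv2.DIST_HUBER,0,.01,.01).ravel();print("bar",f,len(b),b.min(0),b.max(0),"yaw",np.degrees(np.arctan2(-f[0],f[1])))
q=P[(P[:,2]>.168)&(P[:,2]<.2)&(P[:,1]<.13)&(P[:,1]>.04)&(P[:,0]<.66)]
print(len(q),np.median(q,0),q.min(0),q.max(0)); print("top",q[q[:,2]>.178].mean(0),(q[:,2]>.178).sum())
for uv in((250,222),(310,223),(308,297),(250,296),(280,260)):print(ray(uv,.004,k).round(3))
for uv in((245,202),):print("wheeltop",ray(uv,.183,k).round(3))
S=np.load("scene.npz");print("spindle top",np.nanmax(cloud(S["d"],(S["K"],S["R"],S["t"]))[290:315,175:195,2]))
E
```

```text
bar [0.08346511 0.9965107  0.68355316 0.15087345] 694 [0.66824379 0.01885287 0.1580432 ] [0.70281852 0.27631403 0.17119586] yaw -4.7877684
193 [0.62749799 0.08732546 0.18028825] [0.58083649 0.05807783 0.16810463] [0.65576861 0.11461321 0.19150365]
top [0.62868377 0.08634284 0.18303912] 115
[0.597 0.086 0.004]
[ 0.594 -0.079  0.004]
[ 0.393 -0.072  0.004]
[0.395 0.085 0.004]
[0.493 0.003 0.004]
wheeltop [0.626 0.089 0.183]
spindle top 0.08771794968658339
```

Emit:
arm_command:
  turn:
    - [0,0,0.885]
    - [0,0,0.885]
    - [0,0,0.885]
    - [0,0,0.885]
    - [0,0,0]
    - [0,0,0]
    - [0,0,0]
    - [0,0,0]
    - [0,0,0]
    - [0,0,0]
    - [0,0,0]
    - [0,0,0]
  xyz:
    - [0,0,-0.45]
    - [0,0,-0.45]
    - [0,0,-0.45]
    - [0,0,-0.45]
    - [0.53,-0.74,0]
    - [0.53,-0.74,0]
    - [0.53,-0.74,0]
    - [0.53,-0.74,0]
    - [0.53,-0.74,0]
    - [0.53,-0.74,0]
    - [0.53,-0.74,0]
    - [0.53,-0.74,0]
  claw: [85,85,85,85,85,85,85,85,85,85,85,85]

```text
time_s: 1.3
position: [0.3595, -0.2573, 0.3011]
tool_rot: [[0.996, -0.084, -0.0], [-0.084, -0.996, 0.0], [-0.0, -0.0, -1.0]]
ft_force: [0.4, -1.1, 1.3]
grip_width: 0.085
gripper_force: 0.0
```

Emit:
arm_command:
  turn:
    - [0,0,0]
    - [0,0,0]
    - [0,0,0]
    - [0,0,0]
    - [0,0,0]
    - [0,0,0]
    - [0,0,0]
    - [0,0,0]
    - [0,0,0]
    - [0,0,0]
  xyz:
    - [0.53,-0.74,0]
    - [0.53,-0.74,0]
    - [0.53,-0.74,0]
    - [0.53,-0.74,0]
    - [0.53,-0.74,0]
    - [0.53,-0.74,0]
    - [0.53,-0.74,0]
    - [0.53,-0.74,0]
    - [0.53,-0.74,0]
    - [0,0,0]
  claw: [85,85,85,85,85,85,85,85,85,85]

```text
time_s: 2.3
position: [0.6261, 0.0567, 0.299]
tool_rot: [[0.997, -0.079, -0.002], [-0.079, -0.997, 0.001], [-0.003, -0.001, -1.0]]
ft_force: [0.1, -0.5, -0.2]
grip_width: 0.0849
gripper_force: 0.0
```

Emit:
arm_command:
  turn:
    - [0,-1,0]
    - [0,-1,0]
    - [0,-1,0]
    - [0,0,0]
  xyz:
    - [0,0,0]
    - [0,0,0]
    - [0,0,0]
    - [0,0,0]
  claw: [85,85,85,85]

```text
time_s: 2.7
position: [0.6252, 0.052, 0.2987]
tool_rot: [[0.961, -0.085, -0.262], [-0.082, -0.996, 0.022], [-0.263, -0.0, -0.965]]
ft_force: [0.1, -1.2, -0.9]
grip_width: 0.0854
gripper_force: 0.0
```

```bash
python3 - <<'E'
from h import *
s=st()
im,d,k=shot("wrist");cv2.imwrite("pics/w1.png",im);np.savez("w1.npz",im=im,d=d,K=k[0],R=k[1],t=k[2])
w=cloud(d,k);P=w.reshape(-1,3);P=P[~np.isnan(P[:,0])]
q=P[(P[:,2]>.166)&(P[:,2]<.2)&(P[:,1]<.13)&(P[:,1]>.04)&(P[:,0]<.66)&(P[:,0]>.605)];print(len(q),q.min(0),q.max(0),q.mean(0))
E
```

```text
t 2.7 p [0.6252 0.052  0.2987] w 0.0854 F [ 0.1 -1.2 -0.9] g 0.0
[[ 0.961 -0.085 -0.262]
 [-0.082 -0.996  0.022]
 [-0.263 -0.    -0.965]]
1958 [0.60861058 0.05942171 0.16600026] [0.6579592  0.1185375  0.18714538] [0.63316364 0.08722465 0.17923909]
```

View pics/w1.png

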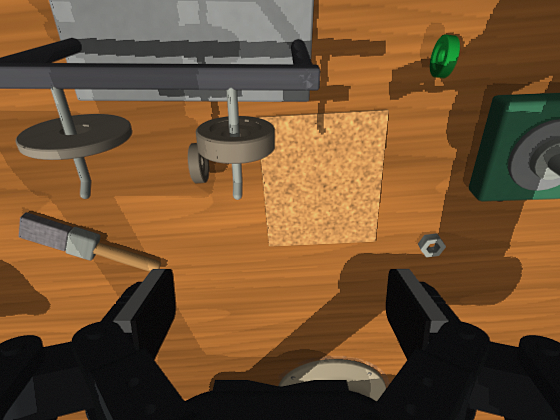

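The wrist picture shows the thick wheel at (235,140) on its peg, the thin one at (75,135), and open fingers at (145,310) and (415,310). The camera sits ahead of the hand, so I'll check its clearance to the bar and refine the wheel centre.

```bash
python3 - <<'E'
from h import *
T=np.load("w1.npz");k=(T["K"],T["R"],T["t"]);w=cloud(T["d"],k)
s=env.observe();R=np.array(s["tool_rot"]);p=np.array(s["position"])
print("cam in tool",R.T@(-k[1].T@k[2]-p), "axis",R.T@k[1][2])
P=w[100:170,185:285].reshape(-1,3);P=P[~np.isnan(P[:,0])]
r=np.array([.9965,-.0835]);yv=np.array([.0835,.9965])
X=P[:,:2]@r;Y=P[:,:2]@yv
m=(P[:,2]>.170)&(P[:,2]<.2)&(X>.605)&(X<.65)&(Y>.1)&(Y<.18)
print(len(X[m]),np.percentile(X[m],[2,10,25,50,75,90,98]),np.percentile(Y[m],[1,50,99]),P[m][:,2].max())
m=(P[:,2]>.181);print("crest X",np.percentile(X[m],[2,50,98]),np.percentile(Y[m],[2,50,98]))
# circle fit on rim (crest of outer surface) in Y-z
q=np.c_[Y,P[:,2]][(X>.617)&(X<.629)&(P[:,2]>.16)&(P[:,2]<.19)]
A=np.c_[2*q,np.ones(len(q))];c=np.linalg.lstsq(A,(q**2).sum(1),rcond=None)[0];print("circ",c[:2],np.sqrt(c[2]+c[:2]@c[:2]),len(q))
b=w[60:92,100:310].reshape(-1,3);b=b[(b[:,2]>.155)&(b[:,2]<.17)];print("bar",np.percentile(b[:,:2]@r,[2,50,98]))
E
```

```text
cam in tool [ 0.07417747 -0.00033735 -0.16195731] axis [-0.29264112 -0.00125053  0.95622153]
1774 [0.61324467 0.61533848 0.61851819 0.62384257 0.62894236 0.63023813
 0.63061418] [0.11463796 0.13975124 0.16754994] 0.18714537534876488
crest X [0.61321801 0.62239305 0.63041661] [0.1256532  0.14079932 0.15686131]
circ [0.14106235 0.15783628] 0.02807829177085431 1159
bar [0.66346922 0.67217447 0.67910129]
```

Emit:
arm_command:
  turn:
    - [0,0,0]
    - [0,0,0]
    - [0,0,0]
    - [0,0,0]
    - [0,0,0]
    - [0,0,0]
    - [0,0,0]
    - [0,0,0]
    - [0,0,0]
    - [0,0,0]
    - [0,0,0]
  xyz:
    - [0.414,-0.365,0]
    - [0.414,-0.365,0]
    - [0,0,0.405]
    - [0,0,0.405]
    - [0,0,0.405]
    - [0,0,0.405]
    - [0,0,0.405]
    - [0,0,0.405]
    - [0,0,0.405]
    - [0,0,0.405]
    - [0,0,0]
  claw: [85,85,85,85,85,85,85,85,85,85,85]

```text
time_s: 3.85
position: [0.6236, 0.0894, 0.1327]
tool_rot: [[0.962, -0.084, -0.26], [-0.081, -0.996, 0.022], [-0.261, 0.0, -0.965]]
ft_force: [0.5, 0.2, 0.3]
grip_width: 0.0846
gripper_force: 0.0
```

```bash
python3 - <<'E'
from h import *
s=st();print(np.round(s["q"],1))
im,d,k=shot("wrist");cv2.imwrite("pics/w2.png",im)
E
```

```text
t 3.85 p [0.6236 0.0894 0.1327] w 0.0846 F [0.5 0.2 0.3] g 0.0
[[ 0.962 -0.084 -0.26 ]
 [-0.081 -0.996  0.022]
 [-0.261  0.    -0.965]]
[-2.8 40.9 54.6  0.5 99.7 92. ]
```

View pics/w2.png

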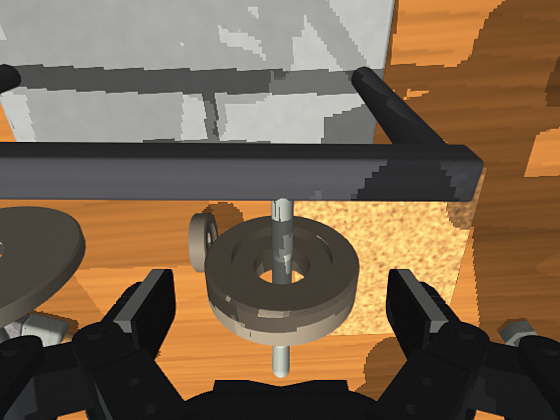

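The recessed face is seen towards the bar, with the wheel's centre at (282,275) and the pads at (165,305) and (395,305). I'll project the grasp point and the wheel centre to compare.

```bash
python3 - <<'E'
from h import *
K,R,t=cam("wrist");s=env.observe();Q=np.array(s["tool_rot"]);p=np.array(s["position"])
pr=lambda X:cv2.projectPoints(np.array(X,float),cv2.Rodrigues(R)[0],t,K,None)[0].reshape(-1,2).round(0).tolist()
for z in(0,-.013,-.032,-.05): print(z,pr([p+Q@[x,.0425,z] for x in(-.011,.011)]))
C=np.array([.6315,.0881,.153]);print("C",pr([C]),Q.T@(C-p))
E
```

```text
0 [[367.0, 274.0], [370.0, 232.0]]
-0.013 [[374.0, 287.0], [377.0, 242.0]]
-0.032 [[385.0, 310.0], [390.0, 261.0]]
-0.05 [[399.0, 337.0], [405.0, 283.0]]
C [[283.0, 268.0]] [ 0.00180728  0.00059951 -0.01977937]
```

```bash
python3 - <<'E'
from h import *
im,d,k=shot("wrist");s=env.observe();Q=np.array(s["tool_rot"]);p=np.array(s["position"])
w=(cloud(d,k)-p)@Q
for v in(272,280,300,320,340):
    print(v,[(u,(w[v,u]*1000).round(0).tolist()) for u in(386,391,396,404,412,420)])
P=w[200:420,300:560].reshape(-1,3);m=(P[:,2]>-.08)&(P[:,1]>.036)&(P[:,1]<.065)&(abs(P[:,0])<.03)
print((P[m]*1000).max(0),(P[m]*1000).min(0),np.percentile(P[m][:,2]*1000,[50,90,99]))
E
```

```text
272 [(386, [-93.0, 103.0, 161.0]), (391, [8.0, 42.0, -35.0]), (396, [10.0, 42.0, -40.0]), (404, [10.0, 45.0, -39.0]), (412, [-93.0, 128.0, 161.0]), (420, [-92.0, 136.0, 160.0])]
280 [(386, [-103.0, 104.0, 163.0]), (391, [5.0, 42.0, -36.0]), (396, [8.0, 42.0, -42.0]), (404, [10.0, 44.0, -45.0]), (412, [9.0, 47.0, -44.0]), (420, [-103.0, 139.0, 164.0])]
300 [(386, [-6.0, 42.0, -33.0]), (391, [-2.0, 42.0, -40.0]), (396, [1.0, 42.0, -43.0]), (404, [5.0, 42.0, -51.0]), (412, [10.0, 42.0, -59.0]), (420, [10.0, 44.0, -59.0])]
320 [(386, [-159.0, 113.0, 178.0]), (391, [-10.0, 42.0, -41.0]), (396, [-6.0, 42.0, -46.0]), (404, [-1.0, 42.0, -53.0]), (412, [4.0, 42.0, -60.0]), (420, [7.0, 42.0, -66.0])]
340 [(386, [-194.0, 120.0, 191.0]), (391, [-194.0, 126.0, 191.0]), (396, [-195.0, 132.0, 192.0]), (404, [-7.0, 42.0, -56.0]), (412, [-3.0, 42.0, -61.0]), (420, [2.0, 42.0, -68.0])]
[ 13.28715261  64.95038204 144.28945664] [-29.92586588  36.02254332 -79.99516936] [-58.17676279 -32.00992893 142.96036538]
```

The depth reading puts the open pad tips 32 mm behind the TCP, so I go 15 mm deeper before closing.

Emit:
arm_command:
  turn:
    - [0,0,0]
    - [0,0,0]
    - [0,0,0]
    - [0,0,0]
    - [0,0,0]
    - [0,0,0]
    - [0,0,0]
    - [0,0,0]
    - [0,0,0]
  xyz:
    - [0.036,0.012,0.15]
    - [0,0,0.15]
    - [0,0,0]
    - [0,0,0]
    - [0,0,0]
    - [0,0,0]
    - [0,0,0]
    - [0,0,0]
    - [0,0,0]
  claw: [85,85,60,60,60,60,60,60,60]
  squeeze: 40

```text
time_s: 4.85
position: [0.6234, 0.0889, 0.1192]
tool_rot: [[0.963, -0.084, -0.258], [-0.081, -0.996, 0.022], [-0.258, -0.0, -0.966]]
ft_force: [1.1, 0.2, -0.6]
grip_width: 0.0625
gripper_force: 44.0
```

```bash
python3 - <<'E'
from h import *
im,d,k=shot("wrist");s=st();Q=np.array(s["tool_rot"]);p=np.array(s["position"])
cv2.imwrite("pics/w3.png",im)
w=(cloud(d,k)-p)@Q
P=w[150:420,300:480].reshape(-1,3);m=(P[:,2]<-.01)&(P[:,2]>-.07)&(P[:,1]>.030)&(P[:,1]<.034)&(abs(P[:,0])<.015)
print(m.sum(),(P[m]*1000).max(0),(P[m]*1000).min(0))
E
```

```text
t 4.9 p [0.6234 0.0889 0.1192] w 0.0622 F [ 1.4 -0.2  0.5] g 44.0
[[ 0.963 -0.084 -0.257]
 [-0.081 -0.996  0.022]
 [-0.258 -0.    -0.966]]
1819 [ 12.27582248  33.99666766 -26.05294367] [-11.96803986  30.00612612 -69.96990135]
```

View pics/w3.png

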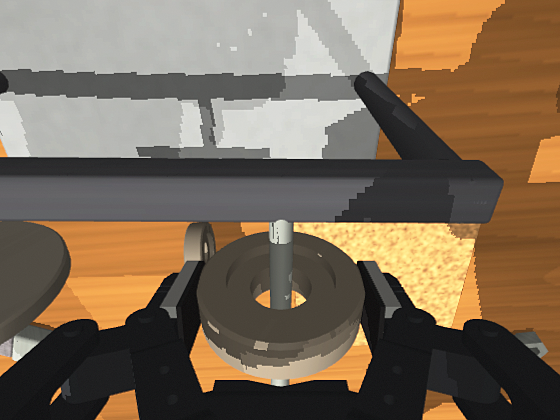

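The wheel is held between both pads at 62 mm with 44 N, and the peg shows through the bore at (282,290). Now lift 12 mm and draw it off along the peg.

Emit:
arm_command:
  turn:
    - [0,0,0]
    - [0,0,0]
    - [0,0,0]
    - [0,0,0]
  xyz:
    - [-0.031,0,-0.116]
    - [-0.031,0,-0.116]
    - [0,0,0]
    - [-0.193,0,0.052]
  claw: [60,60,60,60]

```text
time_s: 5.3
position: [0.6139, 0.0896, 0.131]
tool_rot: [[0.963, -0.084, -0.257], [-0.081, -0.996, 0.022], [-0.258, 0.0, -0.966]]
ft_force: [-0.2, 0.5, -2.0]
grip_width: 0.0626
gripper_force: 44.0
```

Emit:
arm_command:
  turn:
    - [0,0,0]
    - [0,0,0]
    - [0,0,0]
    - [0,0,0]
    - [0,0,0]
    - [0,0,0]
    - [0,0,0]
    - [0,0,0]
  xyz:
    - [-0.29,0,0.077]
    - [-0.29,0,0.077]
    - [-0.29,0,0.077]
    - [-0.29,0,0.077]
    - [-0.29,0,0.077]
    - [-0.29,0,0.077]
    - [-0.48,0,0.13]
    - [0,0,0]
  claw: [60,60,60,60,60,60,60,60]

```text
time_s: 6.1
position: [0.4966, 0.0998, 0.1317]
tool_rot: [[0.962, -0.083, -0.259], [-0.081, -0.997, 0.022], [-0.26, -0.0, -0.966]]
ft_force: [0.6, 0.8, -1.2]
grip_width: 0.0621
gripper_force: 44.2
```

Emit:
arm_command:
  turn:
    - [0,1,0]
    - [0,1,0]
    - [0,1,0]
    - [0,1,0]
    - [0,1,0]
    - [0,1,0]
    - [0,1,0]
    - [0,1,0]
  xyz:
    - [0,0.29,0]
    - [0,0.29,0]
    - [0,0.29,0]
    - [0,0.29,0]
    - [0,0.29,0]
    - [0,0.29,0]
    - [0,0.29,0]
    - [0,0.29,0]
  claw: [60,60,60,60,60,60,60,60]

```text
time_s: 6.9
position: [0.4896, -0.0171, 0.1319]
tool_rot: [[0.901, -0.084, 0.425], [-0.076, -0.996, -0.037], [0.427, 0.001, -0.904]]
ft_force: [2.0, -0.1, -1.8]
grip_width: 0.0621
gripper_force: 44.2
```

Emit:
arm_command:
  turn:
    - [0,1,0]
    - [0,1,0]
    - [0,1,0]
    - [0,1,0]
    - [0,1,0]
    - [0,1,0]
    - [0,1,0]
    - [0,0,0]
    - [0,0,0]
  xyz:
    - [0,0,0]
    - [0,0,0]
    - [0,0,0]
    - [0,0,0]
    - [0,0,0]
    - [0,0,0]
    - [0,0,0]
    - [0,0,0]
    - [0,0,0]
  claw: [60,60,60,60,60,60,60,60,60]

```text
time_s: 7.8
position: [0.4932, 0.0003, 0.1304]
tool_rot: [[0.707, -0.04, 0.706], [-0.06, -0.998, 0.004], [0.705, -0.046, -0.708]]
ft_force: [0.3, -0.1, -1.9]
grip_width: 0.0622
gripper_force: 44.3
```

```bash
python3 - <<'E'
from h import *
im,d,k=shot("wrist");s=st();print(np.round(s["q"],1));Q=np.array(s["tool_rot"]);p=np.array(s["position"])
w=cloud(d,k); wt=(w-p)@Q
m=(abs(wt[...,1])<.034)&(wt[...,2]<.01)&(wt[...,2]>-.07)&(wt[...,0]>-.03)&(wt[...,0]<.03)
# recessed-side annulus plane: top points; fit plane by tool x
P=wt[m];a=P[(np.hypot(P[:,1],P[:,2]+.035)>.0225)&(np.hypot(P[:,1],P[:,2]+.035)<.030)&(abs(P[:,1])<.026)]
for _ in range(4):
    A=np.c_[a[:,1:],np.ones(len(a))];c=np.linalg.lstsq(A,a[:,0],rcond=None)[0];r=a[:,0]-A@c;a=a[abs(r)<max(.0015,np.std(r))]
n=np.array([1,-c[0],-c[1]]);n/=np.linalg.norm(n);print(len(a),c,"axis tool",n.round(3),"world",(Q@n).round(3),"rim z ext",P[:,2].min(),P[:,2].max())
cv2.imwrite("pics/w4.png",im)
E
```

```text
t 7.85 p [4.933e-01 3.000e-04 1.306e-01] w 0.0624 F [-1.  -0.9 -1.8] g 44.3
[[ 0.706 -0.04   0.707]
 [-0.06  -0.998  0.004]
 [ 0.705 -0.045 -0.708]]
[-23.5  12.1 125.5  89.9  16.6 -13.6]
4801 [-0.00670607  0.26126059  0.01723362] axis tool [ 0.968  0.006 -0.253] world [ 0.505 -0.066  0.861] rim z ext -0.06991986054283676 -0.008079993290662352
```

View pics/w4.png

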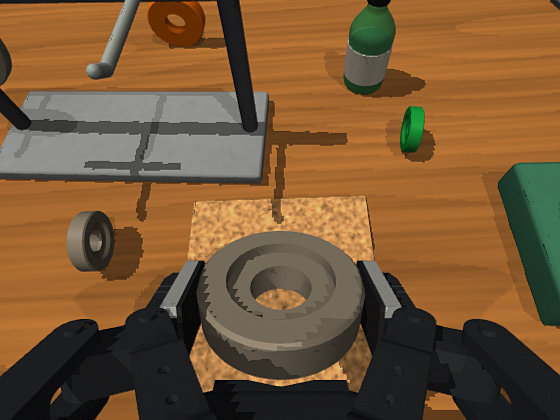

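The picture shows the wheel held recess up between the pads at (280,305), above the cork. Tilt is 45° and the wrist is near its limit, so I move outwards and tilt further.

Emit:
arm_command:
  turn:
    - [0,0,0]
    - [0,0,0]
    - [0,0,0]
    - [0,0,0]
    - [0,1,0]
    - [0,1,0]
    - [0,1,0]
    - [0,0,0]
  xyz:
    - [0.28,0,0.28]
    - [0.28,0,0.28]
    - [0.28,0,0.28]
    - [0,0,0]
    - [0,0,0]
    - [0,0,0]
    - [0,0,0]
    - [0,0,0]
  claw: [60,60,60,60,60,60,60,60]

```text
time_s: 8.65
position: [0.5503, 0.0093, 0.1264]
tool_rot: [[0.634, -0.013, 0.773], [-0.066, -0.997, 0.038], [0.771, -0.075, -0.633]]
ft_force: [-0.8, -0.3, -1.5]
grip_width: 0.0623
gripper_force: 44.5
```

```bash
python3 - <<'E'
from h import *
s=st();print(np.round(s["q"],1))
E
```

```text
t 8.65 p [0.5503 0.0093 0.1264] w 0.0623 F [-0.8 -0.3 -1.5] g 44.5
[[ 0.634 -0.013  0.773]
 [-0.066 -0.997  0.038]
 [ 0.771 -0.075 -0.633]]
[-20.7  18.7 122.1 115.9  20.1 -37.1]
```

Emit:
arm_command:
  turn:
    - [0,0,0]
    - [0,0,0]
    - [0,0,0]
    - [0,0,0]
    - [0,0,0]
    - [0,0,0]
  xyz:
    - [-0.31,0.03,0.253]
    - [-0.31,0.03,0.253]
    - [-0.31,0.03,0.253]
    - [-0.31,0.03,0.253]
    - [-0.31,0.03,0.253]
    - [0,0,0]
  claw: [60,60,60,60,60,60]

```text
time_s: 9.25
position: [0.551, 0.0099, 0.0249]
tool_rot: [[0.636, -0.011, 0.772], [-0.067, -0.997, 0.042], [0.769, -0.079, -0.635]]
ft_force: [-0.5, -0.7, -1.3]
grip_width: 0.0626
gripper_force: 44.5
```

```bash
cat > face.py <<'E'
from h import *
def face(save=None):
    im,d,k=shot("wrist");s=st();print(np.round(s["q"],1));Q=np.array(s["tool_rot"]);p=np.array(s["position"])
    if save: cv2.imwrite(save,im)
    wt=(cloud(d,k)-p)@Q
    P=wt[(abs(wt[...,1])<.034)&(wt[...,2]<.01)&(wt[...,2]>-.07)&(abs(wt[...,0])<.03)]
    a=P[(np.hypot(P[:,1],P[:,2]+.036)>.0225)&(np.hypot(P[:,1],P[:,2]+.036)<.030)&(abs(P[:,1])<.026)]
    for _ in range(4):
        A=np.c_[a[:,1:],np.ones(len(a))];c=np.linalg.lstsq(A,a[:,0],rcond=None)[0];r=a[:,0]-A@c;a=a[abs(r)<max(.0015,np.std(r))]
    n=np.array([1,-c[0],-c[1]]);n/=np.linalg.norm(n);F=P[abs((P-a.mean(0))@n)<.0015]
    e=(F.max(0)+F.min(0))/2; C=e-n*.009; C=np.array([C[0],C[1],C[2]]); na=Q@n; Cw=p+Q@C
    print("axis",na.round(3),"tilt",np.degrees(np.arccos(na[2])).round(1),"C tool",C.round(4),"world",Cw.round(4),"lowest",Cw[2]-.032*np.hypot(na[0],na[1])-.009*na[2])
E
python3 -c "
from face import *
face()"
```

```text
t 9.3 p [0.5513 0.0098 0.0262] w 0.0621 F [ 0.2 -0.1 -0.5] g 44.5
[[ 0.634 -0.011  0.773]
 [-0.067 -0.997  0.041]
 [ 0.77  -0.078 -0.633]]
[-20.7  35.5 127.6 147.7  35.7 -72.6]
axis [ 0.417 -0.083  0.905] tilt 25.2 C tool [-0.0031 -0.0002 -0.0356] world [0.5218 0.0088 0.0464] lowest 0.02460635103722686
```

Emit:
arm_command:
  turn:
    - [0,1,0]
    - [0,1,0]
    - [0,0,0]
  xyz:
    - [0,0,0]
    - [0,0,0]
    - [0,0,0]
  claw: [60,60,60]

```text
time_s: 9.6
position: [0.5509, 0.01, 0.0261]
tool_rot: [[0.49, -0.011, 0.872], [-0.074, -0.997, 0.03], [0.869, -0.079, -0.489]]
ft_force: [0.2, 0.6, -1.4]
grip_width: 0.0623
gripper_force: 44.6
```

```bash
python3 -c "
from face import *
face()"
```

```text
t 9.65 p [0.5511 0.0098 0.0262] w 0.0625 F [-0.8  0.3 -1.8] g 44.6
[[ 0.492 -0.011  0.871]
 [-0.073 -0.997  0.029]
 [ 0.868 -0.078 -0.491]]
[-22.   43.8 133.4 155.4  58.  -83.5]
axis [ 0.252 -0.086  0.964] tilt 15.5 C tool [-0.0022 -0.0001 -0.0364] world [0.5184 0.009  0.0422] lowest 0.025000828108614304
```

Emit:
arm_command:
  turn:
    - [0,0,0]
    - [0,0,0]
    - [0,0,0]
  xyz:
    - [-0.165,0.015,0.093]
    - [-0.165,0.015,0.093]
    - [0,0,0]
  claw: [60,60,60]

```text
time_s: 9.95
position: [0.5521, 0.0094, 0.0081]
tool_rot: [[0.489, -0.01, 0.872], [-0.071, -0.997, 0.028], [0.869, -0.076, -0.488]]
ft_force: [0.8, 0.7, -1.3]
grip_width: 0.0622
gripper_force: 44.6
```

```bash
python3 -c "
from face import *
face()"
```

```text
t 10.0 p [0.5519 0.0093 0.0086] w 0.0623 F [ 1.   0.  -0.5] g 44.6
[[ 0.488 -0.011  0.873]
 [-0.071 -0.997  0.028]
 [ 0.87  -0.076 -0.488]]
[-22.   47.5 133.6 156.4  61.8 -85.5]
axis [ 0.251 -0.084  0.964] tilt 15.4 C tool [-0.0021 -0.0007 -0.0359] world [0.5195 0.0092 0.0243] lowest 0.007140483738645585
```

Down another 2 mm, then release.

Emit:
arm_command:
  turn:
    - [0,0,0]
    - [0,0,0]
    - [0,0,0]
    - [0,0,0]
    - [0,0,0]
    - [0,0,0]
    - [0,0,0]
    - [0,0,0]
  xyz:
    - [-0.04,0,0.02]
    - [0,0,0]
    - [0,0,0]
    - [0,0,0]
    - [0,0,0]
    - [0,0,0]
    - [0,0,0]
    - [0,0,0]
  claw: [60,60,85,85,85,85,85,85]

```text
time_s: 10.8
position: [0.5513, 0.0091, 0.0057]
tool_rot: [[0.488, -0.012, 0.873], [-0.071, -0.997, 0.026], [0.87, -0.074, -0.488]]
ft_force: [0.5, -0.0, 0.2]
grip_width: 0.085
gripper_force: 0.0
```

```bash
python3 -c "
from face import *
face('pics/w5.png')"
```

```text
t 10.85 p [0.5513 0.0091 0.0056] w 0.0848 F [ 0.8 -0.9  0.8] g 0.0
[[ 0.488 -0.012  0.873]
 [-0.071 -0.997  0.026]
 [ 0.87  -0.074 -0.488]]
[-22.   48.2 133.7 156.7  62.6 -86. ]
axis [ 0.003 -0.002  1.   ] tilt 0.2 C tool [-0.0106 -0.0008 -0.0339] world [0.5166 0.0098 0.013 ] lowest 0.0038610560876375308
```

View pics/w5.png

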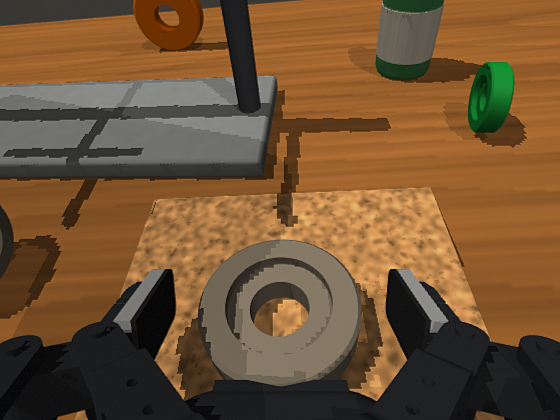

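The wheel lies flat on the cork, recess up, seen at (280,310), centre (0.517, 0.010, 0.013). Now lift away and turn the tool down.

Emit:
arm_command:
  turn:
    - [0,0,0]
    - [0,0,0]
    - [0,0,0]
    - [0,0,0]
    - [0,0,0]
    - [0,-1,0]
    - [0,-1,0]
    - [0,-1,0]
    - [0,-1,0]
    - [0,-1,0]
    - [0,-1,0]
  xyz:
    - [0.52,-0.044,-0.29]
    - [0.52,-0.044,-0.29]
    - [0.52,-0.044,-0.29]
    - [0.52,-0.044,-0.29]
    - [0.52,-0.044,-0.29]
    - [0,0,0]
    - [0,0,0]
    - [0,0,0]
    - [0,0,0]
    - [0,0,0]
    - [0,0,0]
  claw: [85,85,85,85,85,85,85,85,85,85,85]

```text
time_s: 11.95
position: [0.5521, 0.0248, 0.1525]
tool_rot: [[0.719, 0.031, 0.694], [-0.057, -0.993, 0.103], [0.693, -0.114, -0.712]]
ft_force: [-0.1, -0.3, -0.5]
grip_width: 0.085
gripper_force: 0.0
```

Emit:
arm_command:
  turn:
    - [0,-1,0]
    - [0,-1,0]
    - [0,-1,0]
    - [0,-1,0]
    - [0,-1,0]
    - [0,-1,0]
    - [0,0,0]
  xyz:
    - [0,0,0]
    - [0,0,0]
    - [0,0,0]
    - [0,0,0]
    - [0,0,0]
    - [0,0,0]
    - [0,0,0]
  claw: [85,85,85,85,85,85,85]

```text
time_s: 12.65
position: [0.555, 0.0274, 0.1536]
tool_rot: [[0.956, 0.04, 0.291], [0.003, -0.992, 0.126], [0.294, -0.12, -0.948]]
ft_force: [0.3, -0.1, 0.2]
grip_width: 0.0851
gripper_force: 0.0
```

```bash
cat > meas.py <<'E'
from h import *
from scipy.spatial.transform import Rotation as Ro
def s_and_turn():
    s=st();print(np.round(s["q"],1));Q=np.array(s["tool_rot"]);a=np.arctan2(Q[1,0],Q[0,0])
    T=np.array([[np.cos(a),np.sin(a),0],[np.sin(a),-np.cos(a),0],[0,0,-1]])
    print("turn units",(Ro.from_matrix(Q.T@T).as_rotvec(degrees=True)/5).round(3));return s,Q
E
python3 - <<'E'
from meas import *
s,Q=s_and_turn();p=np.array(s["position"])
im,d,k=shot("wrist");cv2.imwrite("pics/w6.png",im);w=cloud(d,k);P=w.reshape(-1,3)
m=(abs(P[:,2]-.022)<.003)&(np.hypot(P[:,0]-.517,P[:,1]-.01)<.045);e=P[m];print(len(e),(e.max(0)+e.min(0))/2,np.ptp(e,0),np.median(e[:,2]))
print("min circle",cv2.minEnclosingCircle(e[:,:2].astype(np.float32)))
E
```

```text
t 12.65 p [0.555  0.0274 0.1536] w 0.0851 F [ 0.3 -0.1  0.2] g 0.0
[[ 0.956  0.04   0.291]
 [ 0.003 -0.992  0.126]
 [ 0.294 -0.12  -0.948]]
[-15.3  18.4  92.8  14.   55.   66.8]
turn units [-1.431 -3.412  0.215]
2628 [0.51639185 0.00991876 0.02190353] [0.06335098 0.06339398 0.00579262] 0.022288889637843395
min circle ((0.516417384147644, 0.009975584223866463), 0.03213611990213394)
```

Emit:
arm_command:
  turn:
    - [-0.36,-0.853,0.054]
    - [-0.36,-0.853,0.054]
    - [-0.36,-0.853,0.054]
    - [-0.36,-0.853,0.054]
    - [0,0,0]
  xyz:
    - [0,0,0]
    - [0,0,0]
    - [0,0,0]
    - [0,0,0]
    - [0,0,0]
  claw: [85,85,85,85,85]

```text
time_s: 13.2
position: [0.5539, 0.0283, 0.1523]
tool_rot: [[1.0, 0.004, -0.001], [0.004, -1.0, 0.001], [-0.001, -0.001, -1.0]]
ft_force: [-1.0, -0.9, -0.8]
grip_width: 0.0852
gripper_force: 0.0
```

```bash
python3 - <<'E'
from meas import *
s,Q=s_and_turn();print("to wheel, tool mm",(Q.T@(np.array([.5164,.01,-.019])-s["position"])*1000).round(1))
im,d,k=shot("wrist");P=cloud(d,k).reshape(-1,3)
m=(abs(P[:,2]-.022)<.003)&(np.hypot(P[:,0]-.517,P[:,1]-.01)<.045);e=P[m];print(len(e),"circle",cv2.minEnclosingCircle(e[:,:2].astype(np.float32)))
E
```

```text
t 13.2 p [0.5539 0.0283 0.1523] w 0.0852 F [-1.  -0.9 -0.8] g 0.0
[[ 1.     0.004 -0.001]
 [ 0.004 -1.     0.001]
 [-0.001 -0.001 -1.   ]]
[-9.3 25.1 79.2  0.  75.7 80.4]
turn units [-0.008  0.011 -0.   ]
to wheel, tool mm [-37.4  18.2 171.3]
2405 circle ((0.5163270235061646, 0.010218788869678974), 0.032449282705783844)
```

Emit:
arm_command:
  turn:
    - [0,0,0]
    - [0,0,0]
    - [0,0,0]
    - [0,0,0]
    - [0,0,0]
    - [0,0,0]
    - [0,0,0]
    - [0,0,0]
    - [0,0,0]
  xyz:
    - [-0.374,0.182,0]
    - [-0.374,0.182,0]
    - [0,0,0.5]
    - [0,0,0.5]
    - [0,0,0.5]
    - [0,0,0.5]
    - [0,0,0.5]
    - [0,0,0.5]
    - [0,0,0]
  claw: [85,85,85,85,85,85,85,85,85]

```text
time_s: 14.15
position: [0.5137, 0.0095, 0.0011]
tool_rot: [[1.0, 0.002, -0.005], [0.002, -1.0, 0.002], [-0.005, -0.002, -1.0]]
ft_force: [0.5, -0.6, 0.4]
grip_width: 0.0851
gripper_force: 0.0
```

```bash
python3 - <<'E'
from meas import *
s,Q=s_and_turn();p=np.array(s["position"]);print("to wheel, tool mm",(Q.T@(np.array([.5164,.01,-.019])-p)*1000).round(1))
im,d,k=shot("wrist");w=(cloud(d,k)-p)@Q
P=w[150:420,300:560].reshape(-1,3);m=(P[:,2]<-.02)&(P[:,2]>-.07)&(P[:,1]>.039)&(P[:,1]<.06)&(abs(P[:,0])<.015)
q=P[m];print("tip",np.percentile(q[:,2],[90,99,100]),"x range",np.percentile(q[q[:,2]>-.045][:,0],[1,99]))
P=w[:,100:300].reshape(-1,3);m=(P[:,2]<-.02)&(P[:,2]>-.07)&(P[:,1]<-.039)&(P[:,1]>-.06)&(abs(P[:,0])<.015);print("tip L",np.percentile(P[m][:,2],[99,100]))
E
```

```text
t 14.15 p [0.5137 0.0095 0.0011] w 0.0851 F [ 0.5 -0.6  0.4] g 0.0
[[ 1.     0.002 -0.005]
 [ 0.002 -1.     0.002]
 [-0.005 -0.002 -1.   ]]
[-12.2  33.2  95.9   0.1  51.2  77.6]
turn units [-0.022  0.053 -0.   ]
to wheel, tool mm [ 2.8 -0.5 20.1]
tip [-0.04027215 -0.0345416  -0.03230933] x range [-0.01113595  0.01088069]
tip L [-0.0347394  -0.03299985]
```

Emit:
arm_command:
  turn:
    - [0,0.05,0]
    - [0,0,0]
    - [0,0,0]
    - [0,0,0]
    - [0,0,0]
    - [0,0,0]
    - [0,0,0]
    - [0,0,0]
    - [0,0,0]
  xyz:
    - [0.056,-0.01,0.13]
    - [0,0,0.13]
    - [0,0,0.12]
    - [0,0,0]
    - [0,0,0]
    - [0,0,0]
    - [0,0,0]
    - [0,0,0]
    - [0,0,0]
  claw: [85,85,85,85,60,60,60,60,60]
  squeeze: 40

```text
time_s: 15.1
position: [0.5193, 0.0096, -0.0151]
tool_rot: [[1.0, 0.003, 0.005], [0.003, -1.0, -0.001], [0.005, 0.001, -1.0]]
ft_force: [-1.5, -0.1, 5.7]
grip_width: 0.0621
gripper_force: 44.2
```

```bash
cat > held.py <<'E'
from meas import *
def held():
    s,Q=s_and_turn();p=np.array(s["position"]);im,d,k=shot("wrist");w=(cloud(d,k)-p)@Q;P=w.reshape(-1,3)
    m=(abs(P[:,1])<.034)&(abs(P[:,0])<.04)&(P[:,2]<-.03)&(P[:,2]>-.06);e=P[m]
    zt=np.median(e[:,2]);e=e[abs(e[:,2]-zt)<.004];r=np.hypot(e[:,0],e[:,1]);f=e[r>.018]
    c=np.linalg.lstsq(np.c_[f[:,:2],np.ones(len(f))],f[:,2],rcond=None)[0];f=f[abs(f[:,2]-np.c_[f[:,:2],np.ones(len(f))]@c)<.0015]
    print("face z",zt.round(4),"slope",c.round(4),"circ tool",cv2.minEnclosingCircle(f[:,:2].astype(np.float32)), "box",((f.max(0)+f.min(0))/2).round(4),np.ptp(f,0).round(4))
    return im,d,k,s,Q,p
E
python3 -c "
from held import *
held()"
```

```text
t 15.1 p [ 0.5193  0.0096 -0.0151] w 0.0621 F [-1.5 -0.1  5.7] g 44.2
[[ 1.     0.003  0.005]
 [ 0.003 -1.    -0.001]
 [ 0.005  0.001 -1.   ]]
[-12.   34.9  96.1   0.   48.7  77.8]
turn units [ 0.006 -0.052 -0.   ]
face z -0.0372 slope [ 0.0018  0.0014 -0.0372] circ tool ((0.0005433694459497929, -3.073750804105657e-06), 0.035370834171772) box [-0.0025 -0.     -0.0372] [0.064  0.0677 0.0031]
```

Emit:
arm_command:
  turn:
    - [0,0,0]
    - [0,0,0]
    - [0,0,0]
    - [0,0,0]
    - [0,0,0]
    - [0,0,0]
  xyz:
    - [0,0,-0.2]
    - [0,0,-0.5]
    - [0,0,-0.55]
    - [0,0,-0.6]
    - [0,0,-0.5]
    - [0,0,0]
  claw: [60,60,60,60,60,60]

```text
time_s: 15.75
position: [0.5202, 0.0094, 0.1053]
tool_rot: [[1.0, 0.003, 0.01], [0.003, -1.0, -0.002], [0.01, 0.002, -1.0]]
ft_force: [0.8, -0.5, -1.9]
grip_width: 0.0621
gripper_force: 44.5
```

```bash
python3 -c "
from held import *
im,d,k,s,Q,p=held()
print('to above spindle',(Q.T@(np.array([.531,-.2605,0])-p)*1000).round(1))"
```

```text
t 15.75 p [0.5202 0.0094 0.1053] w 0.0621 F [ 0.8 -0.5 -1.9] g 44.5
[[ 1.     0.003  0.01 ]
 [ 0.003 -1.    -0.002]
 [ 0.01   0.002 -1.   ]]
[-12.   24.7  89.    0.   65.7  77.8]
turn units [ 0.019 -0.118 -0.   ]
face z -0.0371 slope [ 0.0012  0.0011 -0.0372] circ tool ((0.0005209913360886276, -4.653090218198486e-05), 0.035601161420345306) box [-0.0026 -0.     -0.0372] [0.0643 0.068  0.0031]
to above spindle [  9.  269.8 105.8]
```

Emit:
arm_command:
  turn:
    - [0,-0.12,0]
    - [0,0,0]
    - [0,0,0]
    - [0,0,0]
    - [0,0,0]
    - [0,0,0]
  xyz:
    - [0,0.6,0]
    - [0,0.7,0]
    - [0,0.7,0]
    - [0,0.7,0]
    - [0,0.7,0]
    - [0,0,0]
  claw: [60,60,60,60,60,60]

```text
time_s: 16.4
position: [0.5186, -0.1637, 0.1004]
tool_rot: [[1.0, -0.001, -0.008], [-0.001, -1.0, -0.0], [-0.008, 0.0, -1.0]]
ft_force: [0.5, 1.0, -1.3]
grip_width: 0.062
gripper_force: 44.5
```

```bash
python3 - <<'E'
from held import *
im,d,k,s,Q,p=held();w=cloud(d,k);P=w.reshape(-1,3);P=P[~np.isnan(P[:,0])]
cv2.imwrite("pics/w7.png",im)
t=P[(P[:,2]>.078)&(P[:,2]<.092)&(np.hypot(P[:,0]-.531,P[:,1]+.26)<.03)]
print(len(t),t.min(0) if len(t) else 0,t.max(0) if len(t) else 0)
if len(t):
    tt=t[t[:,2]>.083];print("top circ",cv2.minEnclosingCircle(tt[:,:2].astype(np.float32)),np.median(tt[:,2]))
    c=P[(P[:,2]>.06)&(P[:,2]<.08)&(np.hypot(P[:,0]-.531,P[:,1]+.26)<.02)]
    if len(c)>20:
        A=np.c_[2*c[:,:2],np.ones(len(c))];x=np.linalg.lstsq(A,(c[:,:2]**2).sum(1),rcond=None)[0];print("cyl",x[:2],np.sqrt(x[2]+x[:2]@x[:2]),len(c))
f=P[(abs(P[:,2]-.055)<.003)&(np.hypot(P[:,0]-.531,P[:,1]+.26)<.04)];print("flange",len(f),cv2.minEnclosingCircle(f[:,:2].astype(np.float32)) if len(f) else 0)
E
```

```text
t 16.4 p [ 0.5186 -0.1637  0.1004] w 0.062 F [ 0.5  1.  -1.3] g 44.5
[[ 1.    -0.001 -0.008]
 [-0.001 -1.    -0.   ]
 [-0.008  0.    -1.   ]]
[-29.9  27.5  84.8  -0.3  68.1  60.3]
turn units [0.003 0.095 0.   ]
face z -0.0372 slope [ 0.0011  0.0012 -0.0372] circ tool ((0.0006300375098362565, -4.88557452626992e-05), 0.035424359142780304) box [-0.0025 -0.     -0.0372] [0.0644 0.0678 0.0031]
1312 [ 0.52327325 -0.26860964  0.07801732] [ 0.54450162 -0.24779848  0.08721821]
top circ ((0.5340269804000854, -0.25809624791145325), 0.01057744026184082) 0.08503926630709333
cyl [ 0.53372265 -0.25851213] 0.010166639182586056 666
flange 3188 ((0.5338663458824158, -0.25836753845214844), 0.024206310510635376)
```

View pics/w7.png

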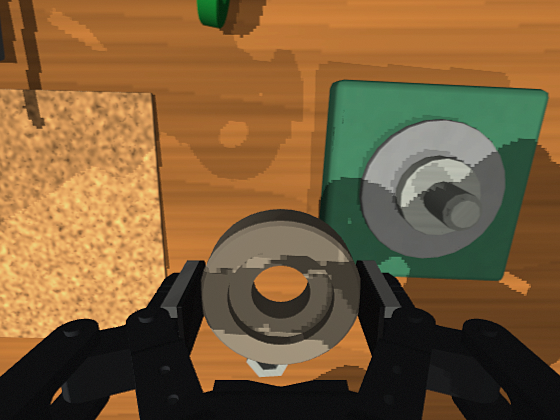

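The picture shows the spindle top at (462,212) on its flange, and the held wheel at (280,285) with its recess up. Spindle axis is (0.5338, -0.2583) by three fits that agree.

Emit:
arm_command:
  turn:
    - [0,0.095,0]
    - [0,0,0]
    - [0,0,0]
    - [0,0,0]
    - [0,0,0]
    - [0,0,0]
  xyz:
    - [0.09,0.47,0]
    - [0.09,0.47,0]
    - [0.09,0.47,0]
    - [0.09,0.47,0]
    - [0,0,0]
    - [0,0,0]
  claw: [60,60,60,60,60,60]

```text
time_s: 17.05
position: [0.5371, -0.253, 0.1009]
tool_rot: [[1.0, 0.003, -0.0], [0.003, -1.0, 0.001], [-0.0, -0.001, -1.0]]
ft_force: [0.3, -1.5, -2.0]
grip_width: 0.0624
gripper_force: 44.6
```

```bash
python3 - <<'E'
from held import *
im,d,k,s,Q,p=held();print("need mm tool",(Q.T@(np.array([.5338,-.2583,0])-p)*1000+[2.5,0,0]).round(1))
E
```

```text
t 17.05 p [ 0.5371 -0.253   0.1009] w 0.0624 F [ 0.3 -1.5 -2. ] g 44.6
[[ 1.     0.003 -0.   ]
 [ 0.003 -1.     0.001]
 [-0.    -0.001 -1.   ]]
[-36.7  31.7  76.8   0.1  71.6  53.1]
turn units [-0.016  0.002 -0.   ]
face z -0.0371 slope [ 0.001   0.001  -0.0372] circ tool ((0.0003607415419537574, -0.00011040073877666146), 0.035420823842287064) box [-0.0026 -0.0001 -0.0372] [0.0644 0.0677 0.0031]
need mm tool [ -0.8   5.5 100.9]
```

Emit:
arm_command:
  turn:
    - [0,0,0]
    - [0,0,0]
    - [0,0,0]
  xyz:
    - [-0.016,0.11,0]
    - [0,0,0.4]
    - [0,0,0]
  claw: [60,60,60]

```text
time_s: 17.4
position: [0.5355, -0.2585, 0.0799]
tool_rot: [[1.0, 0.003, -0.002], [0.003, -1.0, 0.002], [-0.002, -0.002, -1.0]]
ft_force: [-0.0, 0.4, -1.7]
grip_width: 0.0619
gripper_force: 44.5
```

```bash
python3 - <<'E'
from held import *
im,d,k,s,Q,p=held();print("need mm tool",(Q.T@(np.array([.5338,-.2583,0])-p)*1000+[2.5,0,0]).round(1))
w=cloud(d,k);P=w.reshape(-1,3);t=P[(P[:,2]>.082)&(P[:,2]<.089)&(np.hypot(P[:,0]-.5338,P[:,1]+.2583)<.02)]
if len(t)>5: print(len(t),t.min(0),t.max(0))
E
```

```text
t 17.4 p [ 0.5355 -0.2585  0.0799] w 0.0619 F [-0.   0.4 -1.7] g 44.5
[[ 1.     0.003 -0.002]
 [ 0.003 -1.     0.002]
 [-0.002 -0.002 -1.   ]]
[-37.2  33.1  78.    0.   69.1  52.6]
turn units [-0.028  0.022 -0.   ]
face z -0.0371 slope [ 0.0012  0.0013 -0.0372] circ tool ((0.0005176434060558677, 6.135493458714336e-05), 0.03543749451637268) box [-0.0025  0.     -0.0372] [0.0643 0.0679 0.0031]
need mm tool [ 0.9 -0.  80. ]
291 [ 0.5234547  -0.26640825  0.08206231] [ 0.5319382  -0.25079559  0.08736742]
```

Emit:
arm_command:
  turn:
    - [0,0,0]
    - [0,0,0]
    - [0,0,0]
    - [0,0,0]
    - [0,0,0]
  xyz:
    - [0.018,0,0]
    - [0,0,0.12]
    - [0,0,0.12]
    - [0,0,0.12]
    - [0,0,0.1]
  claw: [60,60,60,60,60]

```text
time_s: 17.95
position: [0.5374, -0.2597, 0.0582]
tool_rot: [[1.0, 0.003, 0.001], [0.003, -1.0, -0.0], [0.001, 0.0, -1.0]]
ft_force: [-0.1, 0.0, -1.3]
grip_width: 0.0622
gripper_force: 44.6
```

Emit:
arm_command:
  turn:
    - [0,0,0]
    - [0,0,0]
    - [0,0,0]
    - [0,0,0]
    - [0,0,0]
  xyz:
    - [0,0,0.12]
    - [0,0,0.12]
    - [0,0,0.1]
    - [0,0,0.07]
    - [0,0,0]
  claw: [60,60,60,60,60]

```text
time_s: 18.45
position: [0.5374, -0.2597, 0.0378]
tool_rot: [[1.0, 0.003, 0.001], [0.003, -1.0, 0.0], [0.001, -0.0, -1.0]]
ft_force: [-0.6, 0.7, -1.2]
grip_width: 0.0618
gripper_force: 44.6
```

Still no contact, about 2 mm to go. I lower a bit more, then open.

Emit:
arm_command:
  turn:
    - [0,0,0]
    - [0,0,0]
    - [0,0,0]
  xyz:
    - [0,0,0.02]
    - [0,0,0.02]
    - [0,0,0]
  claw: [60,60,60]

```text
time_s: 18.75
position: [0.5376, -0.2598, 0.0364]
tool_rot: [[1.0, 0.003, 0.002], [0.003, -1.0, -0.0], [0.002, 0.0, -1.0]]
ft_force: [0.7, -1.1, -1.7]
grip_width: 0.0623
gripper_force: 44.6
```

Emit:
arm_command:
  turn:
    - [0,0,0]
    - [0,0,0]
    - [0,0,0]
    - [0,0,0]
    - [0,0,0]
  xyz:
    - [0,0,0]
    - [0,0,0]
    - [0,0,0]
    - [0,0,0]
    - [0,0,0]
  claw: [85,85,85,85,85]

```text
time_s: 19.25
position: [0.5376, -0.2598, 0.0364]
tool_rot: [[1.0, 0.003, 0.002], [0.003, -1.0, -0.0], [0.002, 0.0, -1.0]]
ft_force: [-0.0, -1.0, -0.4]
grip_width: 0.0846
gripper_force: 0.0
```

Emit:
arm_command:
  turn:
    - [0,0,0]
    - [0,0,0]
    - [0,0,0]
    - [0,0,0]
    - [0,0,0]
    - [0,0,0]
    - [0,0,0]
  xyz:
    - [0,0,-0.2]
    - [0,0,-0.4]
    - [0,0,-0.5]
    - [0,0,-0.5]
    - [0,0,-0.5]
    - [-0.8,0,0]
    - [0,0,0]
  claw: [85,85,85,85,85,85,85]

```text
time_s: 19.95
position: [0.4945, -0.2592, 0.1423]
tool_rot: [[1.0, 0.002, 0.0], [0.002, -1.0, 0.0], [0.0, -0.0, -1.0]]
ft_force: [0.5, -0.6, -0.3]
grip_width: 0.0852
gripper_force: 0.0
```

```bash
python3 - <<'E'
from h import *
s=st();im,d,k=shot("wrist");cv2.imwrite("pics/w8.png",im);P=cloud(d,k).reshape(-1,3)
e=P[(abs(P[:,2]-.073)<.006)&(np.hypot(P[:,0]-.534,P[:,1]+.2585)<.04)]
r=np.hypot(e[:,0]-.534,e[:,1]+.2585);f=e[(r>.0225)&(r<.034)&(e[:,2]>.069)]
c=np.linalg.lstsq(np.c_[f[:,:2],np.ones(len(f))],f[:,2],rcond=None)[0]
print(len(f),"face z",np.median(f[:,2]),"slope",c[:2],cv2.minEnclosingCircle(f[:,:2].astype(np.float32)))
E
```

```text
t 19.95 p [ 0.4945 -0.2592  0.1423] w 0.0852 F [ 0.5 -0.6 -0.3] g 0.0
[[ 1.     0.002  0.   ]
 [ 0.002 -1.     0.   ]
 [ 0.    -0.    -1.   ]]
3908 face z 0.07334800725175881 slope [-0.00079822  0.00032635] ((0.5347306728363037, -0.2590312957763672), 0.032169997692108154)
```

View pics/w8.png

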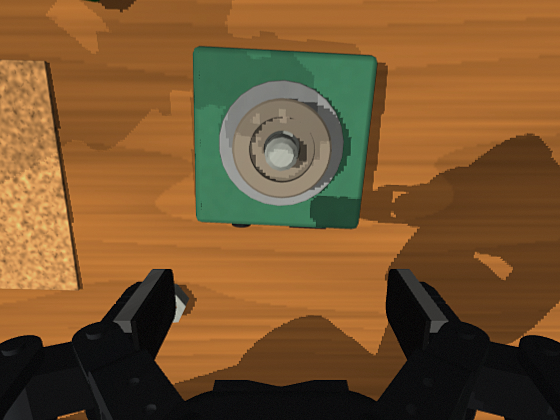

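The wheel sits on the spindle at (282,150), recess up. Its face is at 73.3 mm (73 expected), level, and within 1.2 mm of the spindle's axis, with the gripper clear. Handing in.

```bash
python3 -c "
from rig import env
print(env.close_job())"
```

```text
the job is handed in; nothing more can be done
None
```

The thick wheel is seated on the grinder's spindle, recessed face up and released, after being laid flat on the cork pad on the way; I handed the job in at about 20 s of robot time, and the hand-in returned no verdict.

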